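# Fill the reagent carrier and hang its release tag

## Robot

A 6-joint arm with a two-finger parallel gripper is mounted at the origin on the work surface. World frame = base frame: x ahead of the robot, y to its left, z up, the work surface at z = 0. Lengths are in m, angles in rad, forces in N, time in s.
With the tool pointing down it reaches from about 0.275 to 1 m from the base axis. Payload 8.4 kg.
Tool frame: the origin (TCP) lies at the very end of the fingers, on their centre line; the grasp point (between the pads) lies 19 mm behind it; z points along the fingers, y is the line along which they close (so a half turn about z gives the same grasp; the last joint's range is limited). The gripper opens to 85 mm and grips with 20 to 120 N. Pads are 22 mm wide; open, the fingers measure 114 mm over their backs; the gripper's body (76 mm by 85 mm) begins 54 mm behind the grasp point. The pads swing forward as they close: fully open they stand 13 mm farther back than shut.
Start: joints at [-1.35, 0.353, 1.633, -0, 1.155, -0.002], TCP at [0.138, -0.61, 0.231] pointing down, gripper open.
Joint ranges: [-2.63, 2.63], [-0.92, 2.1], [0.06, 2.66], [-1.3, 4.44], [0, 2.69], [-3.02, 3.02]. Speed limits (rad/s): [2.22, 2.22, 2.79, 3.14, 3.14, 3.14].

## Interface

Orientations are given as a 3x3 rotation matrix whose columns are the frame's x, y, z axes.
In Python, from rig import robot gives the robot as it stands.
- The arm moves only by the shell command python3 -m creep 'ROWS' [OPENING]. ROWS is JSON, a list of rows, each an object with "xyz": the shift along the tool's x, y, z in cm, a list of three; "spin": the turn about the tool's z in rad. In form: [{"xyz": [tx, ty, tz], "spin": spin}, ...]. A call has exactly 8 rows; each row is the pose to reach, as a shift and turn from the pose commanded when the call began, along the tool's axes at that moment; what a row does not reach only later rows make up. A row lasts 1/10 s, in which the tool goes at most 50 mm and 8.59 degrees, less where a joint would pass 70% of its speed; a pose out of reach is approached as far as the arm can. A call with a gripper value outside its range is refused whole. OPENING is the closure in counts, from 0 (fully open) to 255 (shut), set as the call begins (- or left out, the last holds). The fingers move at their own pace and stop on an object; the grip force is fixed at half the most. Time passes only in rows, so rows that repeat a pose let the fingers close, or fill a call up. It gives the time, the measured TCP pose, the force, the opening and the grip force at its end, in the units of the state.
- robot.sense(): the state, without advancing time (a new reading comes with each control period).
- robot.get_image(name): name is "side" or "top" or "wrist"; returns a dict with "color" (384x512x3 uint8, red, green, blue), "vfov" (degrees; the focal length in pixels is half the picture's height over the tangent of half this angle, whatever the lens; pixels are square), "cx", "cy" (the principal point, pixels), "position" and "rotation" of the camera in the world. Camera axes: x right, y down, z forward; pixel columns grow to the right and rows downward; lengths in m; the calibration is good to about 2 mm. A picture is of the moment at which its call begins. There is no depth.
- robot.close_job(): hands the job in; it is judged then, once.
The state is a dict: "clock": time; "joint_positions": joint angles; "joint_vel": joint speeds; "tau": joint torques, N m; "ee_pos": TCP position; "tool_rot": TCP orientation; "ft_force": force on the tool from outside, world axes, zero at the start; "moment": the same for the moment, N m; "finger_gap": opening from 0.0 (shut) to 1.0 (fully open); "finger_force": force on a finger pad.
Only numpy, scipy, OpenCV 4.12 (cv2) and the standard library are available. Lean on these libraries where they do the work, as an engineer would, in place of code of your own. Each camera call takes 0.05 s, during which the arm holds its last target. There are 200 camera calls.

## Task

Set the two loose reagent bottles upright into the two empty cells of the blue carrier, one per cell, without tipping or dropping them. Once all four cells are full, take the green tag from the white rack and hang it by its slot on the carrier's steel hook, with the marked face (white label with the tick) pointing outward, away from the carrier. Leave the red and yellow tags in the rack and the other two bottles in their cells.

Things in the scene. Friction and masses are not known exactly. Their poses are not given: they have to be found in the camera images.
- crate: Blue carrier of four 70 x 70 mm cells, fixed on the bench, 151 x 151 mm outside, 100 mm high, open on top; walls and floor 4 mm, dividers 3 mm thick, tops 70 mm above the bench. Origin: centre of the underside; z up; x points out at right angles through the wall with the hook (its outer face at x = 75.5 mm). Bottles already stand in the cells at (36.5, -36.5) and (-36.5, 36.5) mm
- hook_seat (a point): Where a hung tag bears: top of the hook's level arm, 95 mm up, 14.5 mm out from the wall face; axes as the carrier's. The hook is a steel strip 12 mm wide (along y, centred), 3 mm thick, clipped over the rim (top 103 mm up); the arm runs from the wall out to 29 mm and ends in an upturned nose, 26 to 29 mm out, its top 105 mm above the bench (10 mm above the arm)
- cell_rear (a point): Floor centre of the one empty cell, on the side away from the hook, at (-36.5, -36.5, 4) mm in the carrier's frame
- cell_front (a point): Floor centre of the other empty cell, on the hook side, at (36.5, 36.5, 4) mm in the carrier's frame
- bottle_a: Loose full white 250 ml bottle on the bench, about 280 g, 61 mm in diameter up to 88 mm, shoulder narrowing to the neck at 104 mm; blue screw cap, 38 mm in diameter, from 108 to 132 mm (top). Origin: centre of the underside, z up. Either bottle may go into either cell
- bottle_b: The second loose bottle on the bench, the same as bottle_a
- bottle_c: A like bottle already standing in the carrier, front cell at (36.5, -36.5) mm; stays there
- bottle_d: A like bottle already standing in the carrier, rear cell at (-36.5, 36.5) mm; stays there
- tag_rack: White desk rack, fixed on the bench, 108 x 70 mm, three slots (along its y) at x = -32, 0, 32 mm, 7 mm wide; slot floor 6 mm, rib tops 31 mm above the bench. Origin: centre of the underside. Tags stand upright in the slots in any order, all marked faces looking along the rack's -x
- green_tag: Green rigid tag, 35 g, 60 mm wide (y), 86 high (z), 5 thick (x), upright in the rack. Origin: centre of the lower edge; z to the slotted end; x points out of the marked face (white label, green tick); back plain green. The hanging slot is a rectangular opening right through, 30 mm wide, centred, 53 to 77 mm above the lower edge; 15 mm bars beside it, 9 mm bar above it
- green_tag_slot (a point): Middle of the upper edge of the green tag's slot, 77 mm above its lower edge, midway in its thickness; axes as the tag's
- red_tag: Red tag (label with a cross), same shape as the green one; stays in the rack
- yellow_tag: Yellow tag (label with two bars), same shape; stays in the rack
Not all that is in view belongs to the job. Of the things that look like the crate, the smaller one is meant.

How it is judged:
By the outcome, as a careful person would: the job done as asked, in the order asked, and still so for the second after the job is handed in, with the robot touching nothing.
It also fails if it takes over 72 s, if anything falls off the work surface, if the arm or the gripper's body presses on something with over 40 N, if the wrist force passes 120 N, or if a joint passes its speed limit or range.

## Working session

There is one attempt and no reset: what is moved stays moved. The work goes in short steps, Python scripts to look and compute and a shell command to move; the robot and the scene stay as the last step left them, time stands still between calls to the robot, and variables do not carry over. Pictures are saved under pics/ and viewed, at most 10 in all, crops included, and the job is handed in when it is done.

```bash
ls; mkdir -p pics
cat > h.py <<'E'
import numpy as np, cv2
from rig import robot
def cam(n,save=None):
    im=robot.get_image(n)
    if save: cv2.imwrite('pics/'+save+'.png',im['color'][:,:,::-1])
    return im
def ray(im,u,v):
    f=im['color'].shape[0]/2/np.tan(np.radians(im['vfov'])/2)
    d=np.array([(u-im['cx'])/f,(v-im['cy'])/f,1.])
    return np.array(im['position']),np.array(im['rotation'])@d
def onz(im,u,v,z):
    p,d=ray(im,u,v); return p+d*(z-p[2])/d[2]
def proj(im,P):
    f=im['color'].shape[0]/2/np.tan(np.radians(im['vfov'])/2)
    c=np.array(im['rotation']).T@(np.array(P)-im['position']); return c[:2]/c[2]*f+[im['cx'],im['cy']]
E
python3 - <<'E'
from h import *
a=cam('top','top0');b=cam('side','side0');
for i in(a,b): print(i['vfov'],i['cx'],i['cy'],np.round(i['position'],3),np.round(i['rotation'],3).tolist())
s=robot.sense(); print(s['clock'],s['ee_pos'],np.round(s['tool_rot'],3).tolist())
E
```

```text
pics
55.90398075463663 251.57058027701618 191.4143441920177 [0.338 0.07  1.115] [[0.027, -0.981, 0.193], [-1.0, -0.027, 0.002], [0.003, -0.193, -0.981]]
57.1803901322872 261.71039429218195 192.69517976307748 [ 0.322 -0.463  0.668] [[0.943, -0.226, 0.244], [-0.332, -0.684, 0.65], [0.02, -0.694, -0.72]]
0.1 [ 0.13801566 -0.60914483  0.23062224] [[0.975, 0.221, -0.0], [0.221, -0.975, 0.001], [0.0, -0.001, -1.0]]
```

View pics/top0.png

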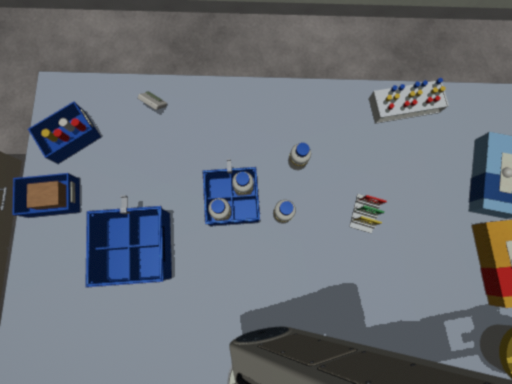

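View pics/side0.png

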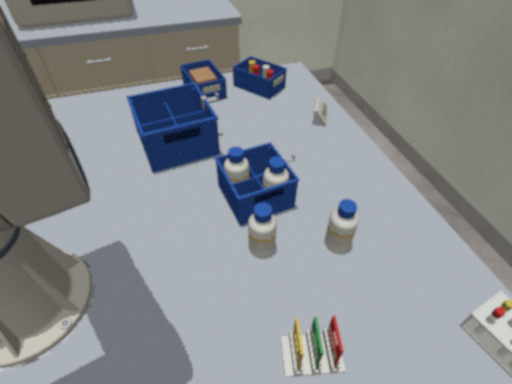

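The top view shows the small carrier at about (231,196) with its hook at (229,165), towards +x. The loose bottles are at (302,152) and (286,210), and the rack is at (369,213) with the green tag in the middle. The side view agrees.

```bash
cat > m.py <<'E'
from h import *
def caps(im,box,z=.132):
    c=im['color']; h=cv2.cvtColor(c,cv2.COLOR_RGB2HSV)
    x0,y0,x1,y1=box
    m=cv2.inRange(h,(100,150,60),(130,255,255)); mm=m*0; mm[y0:y1,x0:x1]=m[y0:y1,x0:x1]
    return mm
E
python3 - <<'E'
from m import *
a=cam('top')
for nm,box in dict(b1=(285,135,320,170),b2=(272,195,300,225)).items():
    m=caps(a,box); n,l,s,c=cv2.connectedComponentsWithStats(m)
    for i in range(1,n):
        if s[i,4]>15: print(nm,s[i],c[i],onz(a,*c[i],.125))
m=caps(a,(195,155,270,230)); cs,_=cv2.findContours(m,cv2.RETR_EXTERNAL,cv2.CHAIN_APPROX_NONE)
k=max(cs,key=cv2.contourArea); hull=cv2.convexHull(k); q=cv2.approxPolyDP(hull,5,True)[:,0]; print(q.tolist())
for p in q: print(onz(a,*map(float,p),.1))
h=cv2.cvtColor(a['color'],cv2.COLOR_RGB2HSV)
for nm,lo,hi in(('g',(45,90,40),(85,255,255)),('r',(0,120,60),(8,255,255)),('y',(20,120,60),(35,255,255))):
    m=cv2.inRange(h,lo,hi); mm=m*0; mm[185:240,345:395]=m[185:240,345:395]
    print(nm,cv2.countNonZero(mm)); r=cv2.minAreaRect(cv2.findNonZero(mm)); print(r,onz(a,*r[0],.092), [onz(a,*map(float,p),.092).round(3).tolist() for p in cv2.boxPoints(r)])
cv2.imwrite('pics/c.png',np.hstack([cv2.resize(a['color'][y:y+80,x:x+80,::-1],(400,400),interpolation=cv2.INTER_CUBIC) for x,y in((190,155),(330,175))]))
E
```

```text
b1 [297 143  12  13 120] [302.30833333 149.19166667] [ 0.65908676 -0.06907358  0.125     ]
b2 [280 202  12  12 113] [285.75221239 207.68141593] [ 0.48903733 -0.02330068  0.125     ]
[[254, 168], [258, 220], [207, 223], [203, 172]]
[0.6064189  0.06731807 0.1       ]
[0.45565157 0.05215939 0.1       ]
[0.44325559 0.19522201 0.1       ]
[0.59037534 0.214263   0.1       ]
g 79
((372.5377502441406, 209.86793518066406), (21.290884017944336, 4.395537853240967), 15.945395469665527) [ 0.49460773 -0.27437176  0.092     ] [[0.496, -0.243, 0.092], [0.508, -0.247, 0.092], [0.493, -0.305, 0.092], [0.481, -0.301, 0.092]]
r 71
((374.29412841796875, 199.8235626220703), (21.3431339263916, 4.365641117095947), 14.03624439239502) [ 0.52389481 -0.28050651  0.092     ] [[0.524, -0.249, 0.092], [0.537, -0.253, 0.092], [0.523, -0.312, 0.092], [0.511, -0.308, 0.092]]
y 67
((369.3490295410156, 220.5283203125), (21.290884017944336, 3.5713741779327393), 15.945395469665527) [ 0.46376602 -0.26416815  0.092     ] [[0.466, -0.234, 0.092], [0.476, -0.237, 0.092], [0.461, -0.295, 0.092], [0.451, -0.291, 0.092]]
```

View pics/c.png

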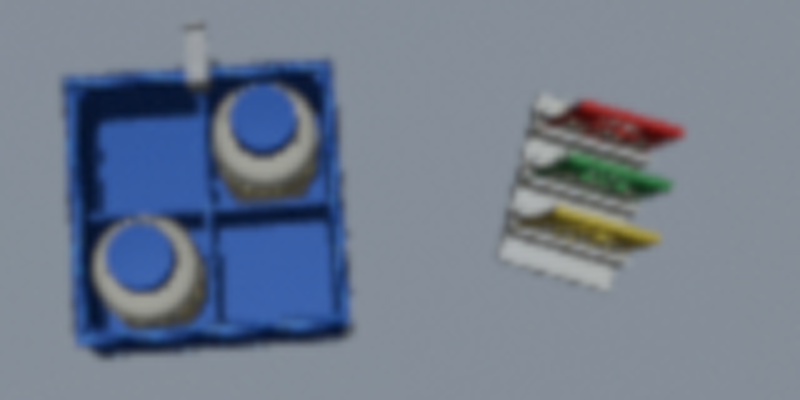

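```bash
python3 -m creep '[{"xyz":[3,-3,-2],"spin":0.02},{"xyz":[7,-7,-4],"spin":0.04},{"xyz":[10,-11,-6],"spin":0.06},{"xyz":[13,-14,-8],"spin":0.08},{"xyz":[16,-18,-10],"spin":0.1},{"xyz":[19,-21,-10],"spin":0.118},{"xyz":[22,-25,-10],"spin":0.118},{"xyz":[25,-28,-10],"spin":0.118}]' 90
cat > st.py <<'E'
from h import *
import sys
def st(): return robot.sense()
def go(x,y,z,yaw):
    s=st(); R=np.array(s['tool_rot']); d=R.T@(np.array([x,y,z])-s['ee_pos'])*100
    w=np.arctan2(R[1,0],R[0,0]); sp=(w-yaw+np.pi)%(2*np.pi)-np.pi
    print('t',s['clock'],'at',np.round(s['ee_pos'],4),'yaw',round(w,3),'F',np.round(s['ft_force'],1),'gap',round(s['finger_gap'],3),'ff',s['finger_force'],'j6',round(s['joint_positions'][5],2),'GO',np.round(d,2),'spin',round(sp,3))
if __name__=='__main__': go(*map(float,sys.argv[1:5]))
E
python3 st.py 0.50 0.05 0.33 0.105
```

```text
clock: 0.95
ee_pos: [0.3202, -0.2792, 0.3316]
tool_rot: [[0.995, 0.104, 0.001], [0.104, -0.995, -0.0], [0.001, 0.0, -1.0]]
ft_force: [1.0, -0.7, 0.0]
finger_gap: 0.647
finger_force: 0.0
t 0.95 at [ 0.3202 -0.2792  0.3316] yaw 0.104 F [ 1.  -0.7  0. ] gap 0.647 ff 0.0 j6 0.75 GO [ 21.31 -30.88   0.16] spin -0.001
```

```bash
python3 -m creep '[{"xyz":[2.5,-4,0],"spin":0},{"xyz":[5,-8,0],"spin":0},{"xyz":[8,-12,0],"spin":0},{"xyz":[11,-16,0],"spin":0},{"xyz":[14,-20,0],"spin":0},{"xyz":[17,-24,0],"spin":0},{"xyz":[19,-28,0],"spin":0},{"xyz":[21,-31,0],"spin":0}]'
python3 -c "
from h import *
a=cam('wrist','w1');s=robot.sense();print(s['ee_pos'],a['position'],np.round(a['rotation'],3).tolist(),a['vfov'])
print([proj(a,p).round(0) for p in((.489,-.023,.132),(.659,-.069,.132),(.524,.132,.1))])"
```

```text
clock: 1.75
ee_pos: [0.4967, 0.0516, 0.3311]
tool_rot: [[0.994, 0.106, -0.0], [0.106, -0.994, 0.0], [-0.0, -0.0, -1.0]]
ft_force: [0.5, 0.3, 0.7]
finger_gap: 0.649
finger_force: 0.0
[0.49900931 0.0548985  0.33101935] [0.56940289 0.05921072 0.47344435] [[0.106, -0.953, -0.284], [-0.994, -0.101, -0.029], [-0.001, 0.285, -0.958]] 58.28797303244875
[array([325., 182.]), array([407.,   3.]), array([181., 128.])]
```

View pics/w1.png

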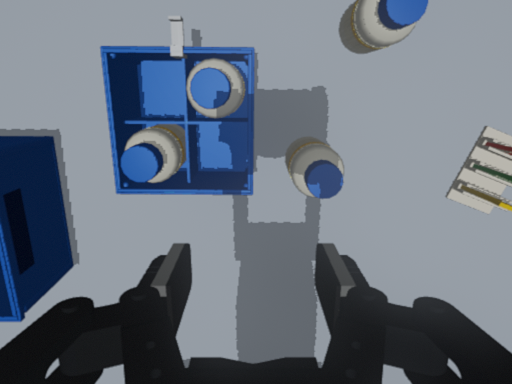

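The wrist view shows the carrier rim corners at (103,48), (254,48), (253,193) and (115,194). The caps of the loose bottles are at (323,180) and (406,5), and the rack is on the right at (490,170).

```bash
cat > crate.py <<'E'
from m import *
def crate(a,box):
    m=caps(a,box); cs,_=cv2.findContours(m,cv2.RETR_EXTERNAL,cv2.CHAIN_APPROX_NONE)
    k=max(cs,key=cv2.contourArea); q=cv2.approxPolyDP(cv2.convexHull(k),6,True)[:,0]; print(q.tolist())
    W=np.array([onz(a,*map(float,p),.1)[:2] for p in q]); print(W.round(4).tolist())
    if len(W)==4: print('centre',W.mean(0), 'sides',[np.linalg.norm(W[i]-W[i-1]).round(4) for i in range(4)],'yaw',[((np.arctan2(*(W[i]-W[i-1])[::-1])+np.pi/4)%(np.pi/2)-np.pi/4).round(3) for i in range(4)])
def cap(a,box,z=.132):
    m=caps(a,box); n,l,s,c=cv2.connectedComponentsWithStats(m); i=1+np.argmax(s[1:,4]); print(s[i],c[i],onz(a,*c[i],z))
E
python3 - <<'E'
from crate import *
a=cam('wrist'); crate(a,(90,30,265,205)); cap(a,(295,150,350,205),.128); cap(a,(380,0,440,35),.125)
E
python3 st.py .489 -.023 .2 .105
```

```text
[[256, 51], [255, 195], [121, 195], [105, 50]]
[[0.6114, 0.0645], [0.4608, 0.0491], [0.4445, 0.2002], [0.5962, 0.2159]]
centre [0.52824707 0.13241543] sides [np.float64(0.1522), np.float64(0.1514), np.float64(0.1519), np.float64(0.1525)] yaw [np.float64(0.1), np.float64(0.101), np.float64(0.107), np.float64(0.103)]
[310 183  13  16 127] [316.85826772 189.95275591] [ 0.48146046 -0.01337876  0.128     ]
[389   0  42  29 967] [409.09307135  11.86039297] [ 0.6564261  -0.07083928  0.125     ]
t 1.85 at [0.4978 0.0525 0.3309] yaw 0.108 F [1.2 0.3 0.9] gap 0.65 ff 0.0 j6 1.56 GO [-1.7   7.43 13.08] spin 0.003
```

```bash
python3 -m creep '[{"xyz":[-0.3,1.5,2.5],"spin":0},{"xyz":[-0.6,3,5],"spin":0},{"xyz":[-1,4.5,8],"spin":0},{"xyz":[-1.4,6,11],"spin":0},{"xyz":[-1.7,7.4,14],"spin":0},{"xyz":[-1.7,7.4,16],"spin":0},{"xyz":[-1.7,7.4,16],"spin":0},{"xyz":[-1.7,7.4,16],"spin":0}]'
python3 - <<'E'
from crate import *
a=cam('wrist','w2'); print(proj(a,(.489,-.023,.132))); h=cv2.cvtColor(a['color'],cv2.COLOR_RGB2HSV)
m=cv2.inRange(h,(100,120,30),(130,255,255)); n,l,s,c=cv2.connectedComponentsWithStats(m)
for i in range(1,n):
    if s[i,4]>100: print(s[i],c[i],onz(a,*c[i],.132))
E
python3 st.py .489 -.023 .102 .105
```

```text
clock: 2.65
ee_pos: [0.4872, -0.0267, 0.1716]
tool_rot: [[0.995, 0.104, -0.001], [0.104, -0.995, -0.0], [-0.001, -0.0, -1.0]]
ft_force: [0.0, 1.3, -0.5]
finger_gap: 0.649
finger_force: 0.0
[246.76788435 222.46660912]
[    0     0   169   237 29032] [ 86.58938413 126.16027142] [0.53370241 0.06527966 0.132     ]
[ 216  181   65   70 3521] [247.63845498 215.89974439] [ 0.49297881 -0.02309618  0.132     ]
t 2.7 at [ 0.4878 -0.0265  0.1723] yaw 0.105 F [ 0.5  0.2 -0.1] gap 0.643 ff 0.0 j6 1.41 GO [ 0.15 -0.34  7.03] spin -0.0
```

View pics/w2.png

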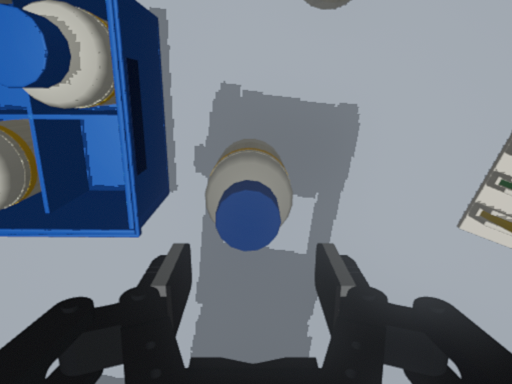

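The cap is between the fingers, with its top disc at about (248,219). I'll descend, grip and lift.

```bash
python3 -m creep '[{"xyz":[0.1,-0.15,1],"spin":0},{"xyz":[0.2,-0.35,2.5],"spin":0},{"xyz":[0.3,-0.35,4],"spin":0},{"xyz":[0.3,-0.35,5.5],"spin":0},{"xyz":[0.3,-0.35,6.5],"spin":0},{"xyz":[0.3,-0.35,7],"spin":0},{"xyz":[0.3,-0.35,7],"spin":0},{"xyz":[0.3,-0.35,7],"spin":0}]' 90
python3 -m creep '[{"xyz":[0,0,0],"spin":0},{"xyz":[0,0,0],"spin":0},{"xyz":[0,0,0],"spin":0},{"xyz":[0,0,0],"spin":0},{"xyz":[0,0,0],"spin":0},{"xyz":[0,0,0],"spin":0},{"xyz":[0,0,0],"spin":0},{"xyz":[0,0,0],"spin":0}]' 255
```

```text
clock: 3.5
ee_pos: [0.4903, -0.0225, 0.1017]
tool_rot: [[0.995, 0.105, 0.001], [0.105, -0.995, -0.0], [0.001, 0.0, -1.0]]
ft_force: [-0.0, -0.6, 0.1]
finger_gap: 0.647
finger_force: 0.0
clock: 4.3
ee_pos: [0.4906, -0.0226, 0.1021]
tool_rot: [[0.995, 0.105, 0.002], [0.105, -0.995, -0.0], [0.002, 0.0, -1.0]]
ft_force: [-1.2, -0.4, 5.7]
finger_gap: 0.428
finger_force: 59.6
```

```bash
python3 -m creep '[{"xyz":[0,0,-1],"spin":0},{"xyz":[0,0,-3],"spin":0},{"xyz":[0,0,-5],"spin":0},{"xyz":[0,0,-7],"spin":0},{"xyz":[0,0,-9],"spin":0},{"xyz":[0,0,-11],"spin":0},{"xyz":[0,0,-12],"spin":0},{"xyz":[0,0,-12.5],"spin":0}]'
python3 -m creep '[{"xyz":[0.1,-1,0],"spin":0},{"xyz":[0.4,-3,0],"spin":0},{"xyz":[0.7,-5,0],"spin":0},{"xyz":[1,-7,0],"spin":0},{"xyz":[1.3,-9,0],"spin":0},{"xyz":[1.5,-10.5,0],"spin":0},{"xyz":[1.7,-11.3,0],"spin":0},{"xyz":[1.7,-11.3,0],"spin":0}]'
python3 - <<'E'
from crate import *
a=cam('wrist','w3'); print([proj(a,p).round(0) for p in ((.6114,.0645,.1),(.528,.132,.1),(.4608,.0491,.1))])
E
python3 st.py .4955 .092 .110 .103
```

```text
clock: 5.1
ee_pos: [0.4901, -0.0226, 0.2274]
tool_rot: [[0.995, 0.105, 0.001], [0.105, -0.995, -0.0], [0.001, 0.0, -1.0]]
ft_force: [-0.7, -0.0, -3.2]
finger_gap: 0.429
finger_force: 60.5
clock: 5.9
ee_pos: [0.4949, 0.0925, 0.2258]
tool_rot: [[0.994, 0.106, -0.001], [0.106, -0.994, -0.0], [-0.001, 0.0, -1.0]]
ft_force: [-0.3, -0.2, -3.3]
finger_gap: 0.426
finger_force: 60.6
[array([309.,  33.]), array([207., 140.]), array([300., 230.])]
t 5.95 at [0.4948 0.0918 0.2259] yaw 0.106 F [-0.7 -0.2 -3. ] gap 0.43 ff 60.63687086105347 j6 1.65 GO [ 0.08 -0.02 11.59] spin 0.003
```

View pics/w3.png

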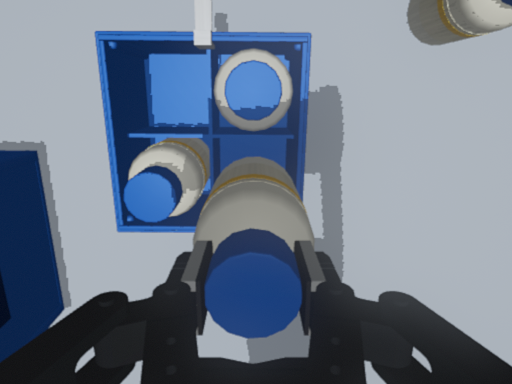

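The carrier corners sit where predicted, at (311,33) and (300,232), and the bottle hangs upright. I'll lower it into the rear cell.

```bash
python3 -m creep '[{"xyz":[0.1,0,1],"spin":0},{"xyz":[0.1,0,2.5],"spin":0},{"xyz":[0.1,0,4.5],"spin":0},{"xyz":[0.1,0,6.5],"spin":0},{"xyz":[0.1,0,8.5],"spin":0},{"xyz":[0.1,0,10],"spin":0},{"xyz":[0.1,0,11],"spin":0},{"xyz":[0.1,0,11],"spin":0}]'
python3 -m creep '[{"xyz":[0,0,0.3],"spin":0},{"xyz":[0,0,0.6],"spin":0},{"xyz":[0,0,0.8],"spin":0},{"xyz":[0,0,0.9],"spin":0},{"xyz":[0,0,0.9],"spin":0},{"xyz":[0,0,0.9],"spin":0},{"xyz":[0,0,0.9],"spin":0},{"xyz":[0,0,0.9],"spin":0}]'
```

```text
clock: 6.75
ee_pos: [0.495, 0.091, 0.1148]
tool_rot: [[0.995, 0.104, -0.003], [0.104, -0.995, -0.001], [-0.003, 0.0, -1.0]]
ft_force: [-0.5, 0.2, -2.0]
finger_gap: 0.424
finger_force: 60.6
clock: 7.55
ee_pos: [0.4961, 0.0918, 0.1074]
tool_rot: [[0.995, 0.105, 0.0], [0.105, -0.995, 0.0], [0.0, -0.0, -1.0]]
ft_force: [0.3, -1.1, -2.4]
finger_gap: 0.428
finger_force: 60.6
```

```bash
python3 -m creep '[{"xyz":[0,0,0.05],"spin":0},{"xyz":[0,0,0.1],"spin":0},{"xyz":[0,0,0.15],"spin":0},{"xyz":[0,0,0.15],"spin":0},{"xyz":[0,0,0.15],"spin":0},{"xyz":[0,0,0.15],"spin":0},{"xyz":[0,0,0.15],"spin":0},{"xyz":[0,0,0.15],"spin":0}]'
python3 -m creep '[{"xyz":[0,0,0],"spin":0},{"xyz":[0,0,0],"spin":0},{"xyz":[0,0,0],"spin":0},{"xyz":[0,0,0],"spin":0},{"xyz":[0,0,-1],"spin":0},{"xyz":[0,0,-3],"spin":0},{"xyz":[0,0,-6],"spin":0},{"xyz":[0,0,-9],"spin":0}]' 95
python3 st.py .659 -.070 .2 .105
```

```text
clock: 8.35
ee_pos: [0.4963, 0.0917, 0.1062]
tool_rot: [[0.995, 0.105, 0.001], [0.105, -0.995, 0.0], [0.001, 0.0, -1.0]]
ft_force: [-1.3, -1.9, 5.4]
finger_gap: 0.428
finger_force: 61.5
clock: 9.15
ee_pos: [0.4957, 0.0917, 0.1972]
tool_rot: [[0.995, 0.105, -0.001], [0.105, -0.995, -0.0], [-0.001, 0.0, -1.0]]
ft_force: [0.9, -0.0, -0.0]
finger_gap: 0.624
finger_force: 0.0
t 9.15 at [0.4957 0.0917 0.1972] yaw 0.105 F [ 0.9 -0.  -0. ] gap 0.624 ff 0.0 j6 1.65 GO [14.55 17.79 -0.29] spin -0.0
```

```bash
python3 -m creep '[{"xyz":[1,1.5,0],"spin":0},{"xyz":[3.5,4.5,0],"spin":0},{"xyz":[6,7.5,0],"spin":0},{"xyz":[8.5,10.5,0],"spin":0},{"xyz":[11,13.5,0],"spin":0},{"xyz":[13.5,16.5,1],"spin":0},{"xyz":[14.5,17.8,2.4],"spin":0},{"xyz":[14.5,17.8,2.4],"spin":0}]'
python3 - <<'E'
from crate import *
a=cam('wrist'); h=cv2.cvtColor(a['color'],cv2.COLOR_RGB2HSV)
m=cv2.inRange(h,(100,120,30),(130,255,255)); n,l,s,c=cv2.connectedComponentsWithStats(m)
for i in range(1,n):
    if s[i,4]>100: print(s[i],c[i],onz(a,*c[i],.132), onz(a,s[i,0]+s[i,2]/2,s[i,1]+s[i,3]-.475*s[i,2],.132))
E
python3 st.py .659 -.070 .102 .105
```

```text
clock: 9.95
ee_pos: [0.6591, -0.0718, 0.1704]
tool_rot: [[0.995, 0.103, -0.002], [0.103, -0.995, -0.0], [-0.002, -0.0, -1.0]]
ft_force: [0.0, 1.3, -0.6]
finger_gap: 0.63
finger_force: 0.0
[ 216  184   64   70 3545] [247.41241185 218.88716502] [ 0.66352539 -0.06833574  0.132     ] [ 0.66074794 -0.06894077  0.132     ]
[   0  209  118  101 8364] [ 62.26948828 249.42647059] [0.63393816 0.03578243 0.132     ] [0.63084693 0.03782101 0.132     ]
[  0 299  15  52 511] [  5.12720157 323.26810176] [0.57980546 0.07363903 0.132     ] [0.56445704 0.07372294 0.132     ]
t 10.0 at [ 0.6584 -0.0707  0.1712] yaw 0.103 F [-0.6  0.8 -0.1] gap 0.624 ff 0.0 j6 1.36 GO [ 0.08 -0.06  6.92] spin -0.002
```

```bash
python3 -m creep '[{"xyz":[0.1,-0.1,1],"spin":0},{"xyz":[0.25,-0.15,2.5],"spin":0},{"xyz":[0.25,-0.15,4],"spin":0},{"xyz":[0.25,-0.15,5.5],"spin":0},{"xyz":[0.25,-0.15,6.5],"spin":0},{"xyz":[0.25,-0.15,6.95],"spin":0},{"xyz":[0.25,-0.15,6.95],"spin":0},{"xyz":[0.25,-0.15,6.95],"spin":0}]' 90
python3 -m creep '[{"xyz":[0,0,0],"spin":0},{"xyz":[0,0,0],"spin":0},{"xyz":[0,0,0],"spin":0},{"xyz":[0,0,0],"spin":0},{"xyz":[0,0,0],"spin":0},{"xyz":[0,0,0],"spin":0},{"xyz":[0,0,0],"spin":0},{"xyz":[0,0,0],"spin":0}]' 255
python3 -m creep '[{"xyz":[0,0,-1],"spin":0},{"xyz":[0,0,-3],"spin":0},{"xyz":[0,0,-5.5],"spin":0},{"xyz":[0,0,-8],"spin":0},{"xyz":[0,0,-10.5],"spin":0},{"xyz":[0,0,-13],"spin":0},{"xyz":[0,0,-15.5],"spin":0},{"xyz":[0,0,-16.5],"spin":0}]'
python3 st.py .5605 .172 .2685 .103
```

```text
clock: 10.8
ee_pos: [0.6615, -0.0684, 0.1026]
tool_rot: [[0.995, 0.105, 0.0], [0.105, -0.995, -0.0], [0.0, 0.0, -1.0]]
ft_force: [-0.6, -1.0, 0.4]
finger_gap: 0.648
finger_force: 0.0
clock: 11.6
ee_pos: [0.662, -0.0684, 0.1033]
tool_rot: [[0.995, 0.105, 0.002], [0.105, -0.995, -0.0], [0.002, 0.0, -1.0]]
ft_force: [-0.4, 0.6, 5.9]
finger_gap: 0.425
finger_force: 60.3
clock: 12.4
ee_pos: [0.6618, -0.0685, 0.2701]
tool_rot: [[0.995, 0.105, 0.003], [0.105, -0.995, -0.0], [0.003, 0.001, -1.0]]
ft_force: [-0.4, 0.6, -1.9]
finger_gap: 0.427
finger_force: 60.2
t 12.4 at [ 0.6618 -0.0685  0.2701] yaw 0.105 F [-0.4  0.6 -1.9] gap 0.427 ff 60.17476201057434 j6 1.36 GO [ -7.56 -24.98   0.12] spin 0.002
```

```bash
python3 -m creep '[{"xyz":[-0.5,-2,0],"spin":0},{"xyz":[-1.7,-5.5,0],"spin":0},{"xyz":[-3,-10,0],"spin":0},{"xyz":[-4.2,-14,0],"spin":0},{"xyz":[-5.5,-18,0],"spin":0},{"xyz":[-6.7,-22,0],"spin":0},{"xyz":[-7.5,-24.5,0],"spin":0},{"xyz":[-7.6,-25,0],"spin":0}]'
python3 -m creep '[{"xyz":[0,0,1.5],"spin":0},{"xyz":[0,0,3.5],"spin":0},{"xyz":[0,0,4],"spin":0},{"xyz":[0,0,4],"spin":0},{"xyz":[0,0,4],"spin":0},{"xyz":[0,0,4],"spin":0},{"xyz":[0,0,4],"spin":0},{"xyz":[0,0,4],"spin":0}]'
python3 - <<'E'
from crate import *
a=cam('wrist','w4'); print([proj(a,p).round(0) for p in ((.6114,.0645,.1),(.5962,.2159,.1),(.4608,.0491,.1))])
E
python3 st.py .5605 .172 .1065 .103
```

```text
clock: 13.2
ee_pos: [0.5567, 0.1752, 0.266]
tool_rot: [[0.994, 0.108, -0.003], [0.108, -0.994, 0.0], [-0.003, -0.001, -1.0]]
ft_force: [0.6, 0.0, -1.8]
finger_gap: 0.426
finger_force: 60.5
clock: 14.0
ee_pos: [0.5597, 0.1723, 0.2278]
tool_rot: [[0.995, 0.104, 0.001], [0.104, -0.995, 0.0], [0.001, -0.0, -1.0]]
ft_force: [0.4, 0.4, -1.5]
finger_gap: 0.431
finger_force: 60.5
[array([397., 136.]), array([202., 135.]), array([377., 304.])]
t 14.05 at [0.5596 0.1723 0.2277] yaw 0.105 F [ 0.3 -0.5 -2.2] gap 0.429 ff 60.48207879066467 j6 1.76 GO [ 0.07  0.04 12.12] spin 0.002
```

View pics/w4.png

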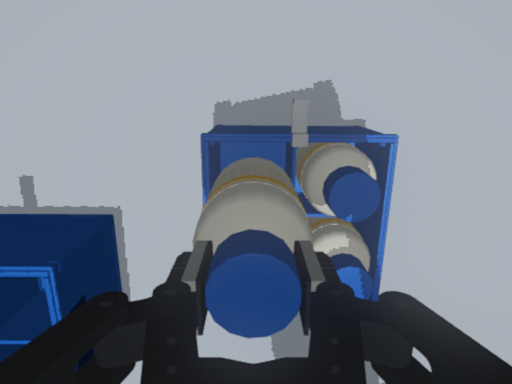

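The rim corners at (397,136) and (202,135) match the prediction, and the hook is at (300,115). I'll lower the bottle.

```bash
python3 -m creep '[{"xyz":[0.1,0.05,1],"spin":0},{"xyz":[0.1,0.05,2.5],"spin":0},{"xyz":[0.1,0.05,4.5],"spin":0},{"xyz":[0.1,0.05,6.5],"spin":0},{"xyz":[0.1,0.05,8.5],"spin":0},{"xyz":[0.1,0.05,10],"spin":0},{"xyz":[0.1,0.05,11],"spin":0},{"xyz":[0.1,0.05,11.5],"spin":0}]'
python3 -m creep '[{"xyz":[0,0,0.2],"spin":0},{"xyz":[0,0,0.3],"spin":0},{"xyz":[0,0,0.4],"spin":0},{"xyz":[0,0,0.5],"spin":0},{"xyz":[0,0,0.5],"spin":0},{"xyz":[0,0,0.5],"spin":0},{"xyz":[0,0,0.5],"spin":0},{"xyz":[0,0,0.5],"spin":0}]'
```

```text
clock: 14.85
ee_pos: [0.5599, 0.1717, 0.1109]
tool_rot: [[0.995, 0.105, -0.002], [0.105, -0.995, -0.0], [-0.002, 0.0, -1.0]]
ft_force: [0.5, -1.1, -2.0]
finger_gap: 0.426
finger_force: 60.5
clock: 15.65
ee_pos: [0.5605, 0.1719, 0.1074]
tool_rot: [[0.995, 0.105, 0.0], [0.105, -0.995, 0.0], [0.0, -0.0, -1.0]]
ft_force: [0.4, -0.4, -2.0]
finger_gap: 0.43
finger_force: 60.5
```

```bash
python3 -m creep '[{"xyz":[0,0,0.05],"spin":0},{"xyz":[0,0,0.1],"spin":0},{"xyz":[0,0,0.1],"spin":0},{"xyz":[0,0,0.1],"spin":0},{"xyz":[0,0,0.1],"spin":0},{"xyz":[0,0,0.1],"spin":0},{"xyz":[0,0,0.1],"spin":0},{"xyz":[0,0,0.1],"spin":0}]'
python3 -m creep '[{"xyz":[0,0,0],"spin":0},{"xyz":[0,0,0],"spin":0},{"xyz":[0,0,0],"spin":0},{"xyz":[0,0,0],"spin":0},{"xyz":[0,0,-1],"spin":0},{"xyz":[0,0,-3],"spin":0},{"xyz":[0,0,-6],"spin":0},{"xyz":[0,0,-10],"spin":0}]' 95
python3 st.py .45 -.27 .25 -.25
```

```text
clock: 16.45
ee_pos: [0.5609, 0.172, 0.1073]
tool_rot: [[0.995, 0.105, 0.001], [0.105, -0.995, 0.0], [0.001, -0.0, -1.0]]
ft_force: [-1.9, -0.6, 8.6]
finger_gap: 0.428
finger_force: 61.6
clock: 17.25
ee_pos: [0.5594, 0.1716, 0.2066]
tool_rot: [[0.995, 0.105, -0.003], [0.105, -0.995, -0.001], [-0.003, 0.001, -1.0]]
ft_force: [0.4, 0.4, -1.1]
finger_gap: 0.631
finger_force: 0.0
t 17.25 at [0.5594 0.1716 0.2066] yaw 0.105 F [ 0.4  0.4 -1.1] gap 0.631 ff 0.0 j6 1.76 GO [-15.51  42.77  -4.28] spin 0.355
```

```bash
python3 -m creep '[{"xyz":[-0.7,2,-1],"spin":0},{"xyz":[-2,5,-2],"spin":0},{"xyz":[-3,8,-3],"spin":0},{"xyz":[-4,11,-4],"spin":0},{"xyz":[-5,14,-4.3],"spin":0},{"xyz":[-6,17,-4.3],"spin":0},{"xyz":[-7,20,-4.3],"spin":0},{"xyz":[-8,23,-4.3],"spin":0}]'
python3 -m creep '[{"xyz":[-1,3,0],"spin":0.1},{"xyz":[-2,6,0],"spin":0.2},{"xyz":[-3.5,10,0],"spin":0.3},{"xyz":[-5,13.5,0],"spin":0.355},{"xyz":[-6.5,17,0],"spin":0.355},{"xyz":[-7.5,19.8,0],"spin":0.355},{"xyz":[-7.5,19.8,0],"spin":0.355},{"xyz":[-7.5,19.8,0],"spin":0.355}]' 0
python3 - <<'E'
from crate import *
a=cam('wrist','w5'); h=cv2.cvtColor(a['color'],cv2.COLOR_RGB2HSV)
for nm,lo,hi in(('g',(45,90,40),(85,255,255)),):
    m=cv2.inRange(h,lo,hi); r=cv2.minAreaRect(cv2.findNonZero(m)); print(r)
E
python3 st.py .495 -.274 .15 -.25
```

```text
clock: 18.05
ee_pos: [0.5046, -0.0664, 0.2502]
tool_rot: [[0.994, 0.105, 0.001], [0.105, -0.994, -0.0], [0.001, 0.0, -1.0]]
ft_force: [0.3, -0.2, -0.1]
finger_gap: 0.63
finger_force: 0.0
clock: 18.85
ee_pos: [0.4509, -0.2702, 0.2497]
tool_rot: [[0.968, -0.249, 0.0], [-0.249, -0.968, 0.0], [0.0, -0.0, -1.0]]
ft_force: [-0.2, 0.0, -0.4]
finger_gap: 0.999
finger_force: 0.0
((247.0, 120.0), (10.0, 68.0), 90.0)
t 18.9 at [ 0.4511 -0.2695  0.2496] yaw -0.251 F [-0.3 -0.2 -0.6] gap 1.002 ff 0.0 j6 1.28 GO [ 4.36 -0.65  9.96] spin -0.001
```

View pics/w5.png

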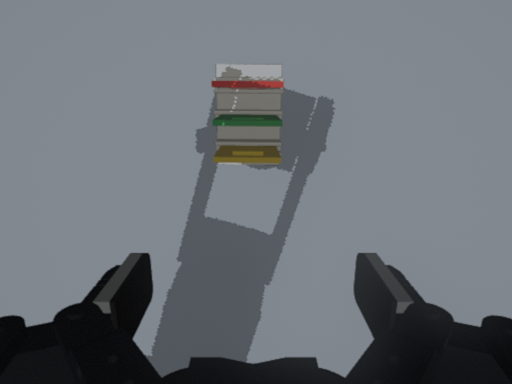

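The wrist view shows the green tag's top edge as a level strip at (247,122), so the yaw is aligned. The marked faces aren't clear, so I'll enlarge the rack in the side and top pictures.

Run:
```python
from crate import *
s=cv2.imread('pics/side0.png')[305:380,275:355]; t=cv2.imread('pics/top0.png')[188:238,345:395]; w=cv2.imread('pics/w5.png')[55:175,200:300]
f=lambda i:cv2.resize(i,(390,390*i.shape[0]//i.shape[1]),interpolation=cv2.INTER_CUBIC)
A=[f(s),f(t)]; H=max(i.shape[0] for i in A)
cv2.imwrite('pics/c2.png',np.hstack([cv2.copyMakeBorder(i,0,H-i.shape[0],0,0,cv2.BORDER_CONSTANT) for i in A]))
h=cv2.cvtColor(cv2.imread('pics/w5.png'),cv2.COLOR_BGR2HSV)
for v in range(112,128): 
    print(v,h[v,222].tolist(),h[v,247].tolist())
```

```text
112 [26, 16, 113] [21, 16, 114]
113 [30, 15, 101] [30, 13, 102]
114 [57, 34, 74] [51, 32, 79]
115 [66, 92, 58] [63, 84, 58]
116 [68, 101, 58] [64, 94, 57]
117 [67, 97, 58] [64, 104, 66]
118 [69, 99, 59] [66, 126, 81]
119 [68, 112, 64] [66, 119, 75]
120 [67, 123, 77] [65, 112, 75]
121 [68, 132, 83] [66, 129, 83]
122 [67, 135, 100] [66, 129, 83]
123 [68, 140, 122] [67, 132, 83]
124 [68, 140, 122] [67, 128, 82]
125 [65, 98, 115] [65, 90, 88]
126 [49, 26, 107] [56, 35, 102]
127 [25, 14, 112] [21, 16, 112]
```

View pics/c2.png

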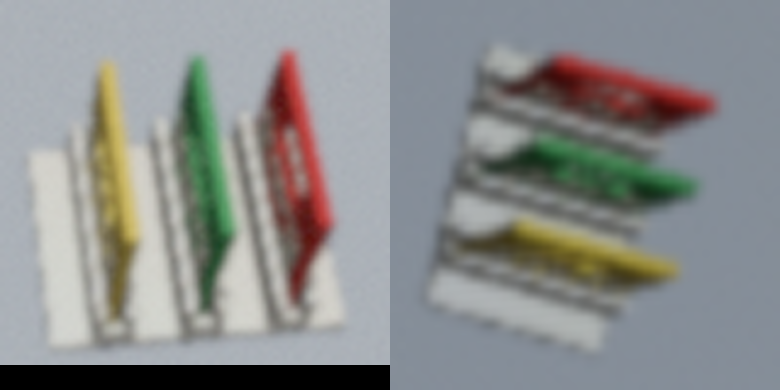

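```bash
python3 - <<'E'
from crate import *
a=cam('wrist'); print(onz(a,247.5,123.5,.092),onz(a,214,123.5,.092),onz(a,281,123.5,.092), onz(a,247.5,160,.092))
E
python3 st.py .495 -.274 .13 -.25
```

```text
[ 0.49781079 -0.27649302  0.092     ] [ 0.50493806 -0.24869016  0.092     ] [ 0.49068497 -0.30429023  0.092     ] [ 0.46715311 -0.26848464  0.092     ]
t 18.95 at [ 0.4512 -0.2692  0.2495] yaw -0.25 F [-0.4 -0.7 -0.3] gap 1.001 ff 0.0 j6 1.28 GO [ 4.36 -0.61 11.96] spin 0.0
```

```bash
python3 -m creep '[{"xyz":[1.5,-0.2,0.5],"spin":0},{"xyz":[3,-0.45,2.5],"spin":0},{"xyz":[4.7,-0.45,4.5],"spin":0},{"xyz":[4.7,-0.45,6.5],"spin":0},{"xyz":[4.7,-0.45,8.5],"spin":0},{"xyz":[4.7,-0.45,10],"spin":0},{"xyz":[4.7,-0.45,11],"spin":0},{"xyz":[4.7,-0.45,11],"spin":0}]'
python3 - <<'E'
from crate import *
a=cam('wrist','w6'); h=cv2.cvtColor(a['color'],cv2.COLOR_RGB2HSV)
m=cv2.inRange(h,(45,125,70),(85,255,255)); print(cv2.boundingRect(cv2.findNonZero(m)), proj(a,(.498,-.2765,.092)))
E
python3 st.py .498 -.2765 .062 -.25
```

```text
clock: 19.75
ee_pos: [0.4978, -0.2762, 0.1378]
tool_rot: [[0.969, -0.247, -0.002], [-0.247, -0.969, 0.001], [-0.002, -0.001, -1.0]]
ft_force: [-0.3, 0.8, 0.1]
finger_gap: 0.996
finger_force: 0.0
(204, 200, 101, 25) [253.62013768 221.48925448]
t 19.8 at [ 0.4981 -0.2766  0.1388] yaw -0.249 F [ 1.1  0.3 -0.2] gap 1.0 ff 0.0 j6 1.31 GO [-0.01 -0.    7.68] spin 0.001
```

View pics/w6.png

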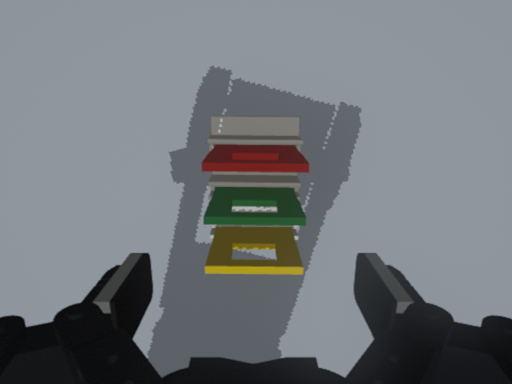

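The +x faces, towards the camera, are plain green and yellow below the slots. The marks must therefore be on the far (-x) side. The green top edge at (254,220) matches the prediction, so I'll descend, grip and lift.

```bash
python3 -m creep '[{"xyz":[0,0,1],"spin":0},{"xyz":[0,0,2.5],"spin":0},{"xyz":[0,0,4],"spin":0},{"xyz":[0,0,5.5],"spin":0},{"xyz":[0,0,7],"spin":0},{"xyz":[0,0,7.6],"spin":0},{"xyz":[0,0,7.6],"spin":0},{"xyz":[0,0,7.6],"spin":0}]'
python3 -m creep '[{"xyz":[0,0,0],"spin":0},{"xyz":[0,0,0],"spin":0},{"xyz":[0,0,0],"spin":0},{"xyz":[0,0,0],"spin":0},{"xyz":[0,0,0],"spin":0},{"xyz":[0,0,0],"spin":0},{"xyz":[0,0,0],"spin":0},{"xyz":[0,0,0],"spin":0}]' 255
python3 -m creep '[{"xyz":[0,0,-0.5],"spin":0},{"xyz":[0,0,-1.5],"spin":0},{"xyz":[0,0,-3],"spin":0},{"xyz":[0,0,-5],"spin":0},{"xyz":[0,0,-7.5],"spin":0},{"xyz":[0,0,-10],"spin":0},{"xyz":[0,0,-13],"spin":0},{"xyz":[0,0,-16],"spin":0}]'
python3 -c "
from h import *
a=cam('side','s2');b=cam('top','t2')
s=robot.sense();p=s['ee_pos'];print(proj(a,p),proj(b,p))"
python3 st.py .62 .14 .22 -3.037
```

```text
clock: 20.6
ee_pos: [0.4979, -0.2774, 0.0634]
tool_rot: [[0.969, -0.248, 0.0], [-0.248, -0.969, -0.0], [0.0, -0.0, -1.0]]
ft_force: [-0.2, -0.0, 0.2]
finger_gap: 1.001
finger_force: 0.0
clock: 21.4
ee_pos: [0.4985, -0.2775, 0.0644]
tool_rot: [[0.969, -0.248, 0.002], [-0.248, -0.969, -0.001], [0.002, 0.0, -1.0]]
ft_force: [0.1, 1.1, 5.2]
finger_gap: 0.685
finger_force: 63.3
clock: 22.2
ee_pos: [0.4976, -0.2772, 0.2258]
tool_rot: [[0.969, -0.248, 0.001], [-0.248, -0.969, -0.0], [0.001, 0.0, -1.0]]
ft_force: [1.3, -0.7, -0.9]
finger_gap: 0.677
finger_force: 64.1
[334.05036932 294.00300883] [392.35842541 199.94696905]
t 22.3 at [ 0.4999 -0.2785  0.229 ] yaw -0.25 F [0.4 0.1 0. ] gap 0.677 ff 64.08522605895996 j6 1.31 GO [  1.26 -43.52   0.81] spin 2.787
```

Run:
```python
from h import *
s=robot.sense();R=np.array(s['tool_rot']);p=np.array(s['ee_pos'])
for n in('side','top'):
    a=cam(n);print(n)
    for z in(5,15,25,35,45):
        row=[]
        for y in(-24,-16,-8,0,8,16,24):
            P=p+R[:,0]*-.0025+R[:,1]*y/1000+np.array([0,0,-.058+z/1000]); u,v=proj(a,P).round().astype(int)
            row.append(''.join('%4d'%c for c in a['color'][v,u]))
        print(z,' |'.join(row))
```

```text
side
5  144 148 148 | 147 155 155 | 153 158 160 | 153 158 159 | 125 127 123 | 125 127 125 |  88  98  81
15  105 110 101 |  91 102  87 |  78  95  77 | 103 108  99 | 111 111 103 | 113 110 102 |  86  97  81
25  110 113 104 |  84 103  82 |  96 104  91 |  67  90  67 |  71  89  71 | 111 110 101 |  88  99  83
35  112 112 104 | 109 110 101 | 110 109  99 | 115 114 105 |  96 102  88 |  85  98  85 |  98 106  91
45  112 119 107 | 110 116 103 | 108 111  99 |  99 112  95 | 109 115 101 |  79  83  77 | 105 107 107
top
5   47  51  39 |  67  64  59 |  51  59  49 |  51  62  53 |  63  70  65 |  68  70  67 |  71  73  71
15   48  57  47 |  53  59  50 |  45  58  45 |  51  60  50 |  48  60  47 |  48  58  47 |  60  64  57
25   58  61  55 |  51  55  49 |  62  65  57 |  60  63  55 |  48  60  48 |  47  58  46 |  65  70  63
35   51  54  50 |  59  62  55 |  66  67  60 |  56  67  53 |  54  66  52 |  58  68  56 |  56  63  54
45   46  48  48 |  44  55  44 |  51  67  51 |  47  65  47 |  56  69  55 |  39  73  46 |  36  54  38
```

The side-view samples on the -x face are white and green mixed, which is the tick label. The marked side is therefore tool -x, and the tool has to turn by -3.49 rad.

```bash
python3 -m creep '[{"xyz":[0.2,-1.5,0],"spin":0},{"xyz":[0.5,-4.5,0],"spin":0},{"xyz":[0.8,-7.5,0],"spin":0},{"xyz":[1.2,-10.5,0],"spin":0},{"xyz":[1.5,-13.5,0],"spin":0},{"xyz":[1.8,-16.5,0],"spin":0},{"xyz":[2.2,-19.5,0],"spin":0},{"xyz":[2.6,-22.5,0],"spin":0}]'
python3 -m creep '[{"xyz":[0.4,-3,0],"spin":-0.14},{"xyz":[0.7,-6,0],"spin":-0.28},{"xyz":[1,-9,0],"spin":-0.42},{"xyz":[1.4,-12,0],"spin":-0.56},{"xyz":[1.8,-15,0],"spin":-0.7},{"xyz":[2.1,-18,0],"spin":-0.84},{"xyz":[2.4,-21,0],"spin":-0.98},{"xyz":[2.6,-22.5,0],"spin":-1.12}]'
python3 -m creep '[{"xyz":[0,0,0],"spin":-0.14},{"xyz":[0,0,0],"spin":-0.28},{"xyz":[0,0,0],"spin":-0.42},{"xyz":[0,0,0],"spin":-0.56},{"xyz":[0,0,0],"spin":-0.7},{"xyz":[0,0,0],"spin":-0.84},{"xyz":[0,0,0],"spin":-0.98},{"xyz":[0,0,0],"spin":-1.12}]'
python3 -m creep '[{"xyz":[0,0,0],"spin":-0.14},{"xyz":[0,0,0],"spin":-0.28},{"xyz":[0,0,0],"spin":-0.42},{"xyz":[0,0,0],"spin":-0.56},{"xyz":[0,0,0],"spin":-0.7},{"xyz":[0,0,0],"spin":-0.84},{"xyz":[0,0,0],"spin":-0.98},{"xyz":[0,0,0],"spin":-1.12}]'
python3 st.py .662 .146 .0914 -3.039
```

```text
clock: 23.2
ee_pos: [0.5781, -0.0635, 0.222]
tool_rot: [[0.969, -0.247, -0.002], [-0.247, -0.969, 0.001], [-0.002, 0.0, -1.0]]
ft_force: [0.4, 0.6, -0.6]
finger_gap: 0.681
finger_force: 64.1
clock: 24.0
ee_pos: [0.659, 0.149, 0.2217]
tool_rot: [[0.639, 0.769, -0.002], [0.769, -0.639, 0.0], [-0.001, -0.002, -1.0]]
ft_force: [0.3, -1.0, 0.1]
finger_gap: 0.677
finger_force: 64.1
clock: 24.8
ee_pos: [0.6584, 0.1466, 0.2217]
tool_rot: [[-0.412, 0.911, -0.003], [0.911, 0.412, -0.0], [0.001, -0.003, -1.0]]
ft_force: [-0.7, -0.6, -0.6]
finger_gap: 0.682
finger_force: 64.1
clock: 25.6
ee_pos: [0.6584, 0.1466, 0.2217]
tool_rot: [[-1.0, 0.026, -0.003], [0.026, 1.0, -0.0], [0.003, -0.0, -1.0]]
ft_force: [0.1, -0.3, 0.4]
finger_gap: 0.678
finger_force: 64.1
t 25.6 at [0.6584 0.1466 0.2217] yaw 3.116 F [ 0.1 -0.3  0.4] gap 0.678 ff 64.1236612200737 j6 -1.33 GO [-0.4  -0.05 13.03] spin -0.128
```

```bash
python3 -m creep '[{"xyz":[-0.4,0,1],"spin":-0.06},{"xyz":[-0.4,-0.05,2.5],"spin":-0.128},{"xyz":[-0.4,-0.05,4.5],"spin":-0.128},{"xyz":[-0.4,-0.05,6.5],"spin":-0.128},{"xyz":[-0.4,-0.05,8.5],"spin":-0.128},{"xyz":[-0.4,-0.05,10.5],"spin":-0.128},{"xyz":[-0.4,-0.05,11.5],"spin":-0.128},{"xyz":[-0.4,-0.05,11.5],"spin":-0.128}]'
python3 - <<'E'
from h import *
s=robot.sense();R=np.array(s['tool_rot']);p=np.array(s['ee_pos'])
for n in('side','top','wrist'):
    a=cam(n,'p_'+n);h=cv2.cvtColor(a['color'],cv2.COLOR_RGB2HSV)
    m=cv2.inRange(h,(45,70,30),(88,255,255)); k,l,st,c=cv2.connectedComponentsWithStats(m)
    print(n,[ (st[i].tolist()) for i in range(1,k) if st[i,4]>40])
    t=lambda y,z:proj(a,p+R[:,1]*y+np.array([0,0,z-.058])).round(0).tolist()
    print(' exp tag top corners',t(.03,.086),t(-.03,.086),'bottom',t(.03,0),t(-.03,0),'slot',t(.015,.077),t(-.015,.053))
    C=np.array([.528,.132,0]);ex=np.array([.9947,.103,0]);ey=np.array([-.103,.9947,0])
    q=lambda x,y,z:proj(a,C+ex*x+ey*y+[0,0,z]).round(0).tolist()
    print(' hook nose top',q(.1045,.006,.105),q(.1045,-.006,.105),'arm root',q(.0755,.006,.095),q(.0755,-.006,.095),q(.073,0,.103))
E
python3 st.py .662 .146 .0914 -3.039
```

```text
clock: 26.4
ee_pos: [0.6617, 0.1455, 0.1059]
tool_rot: [[-0.995, -0.096, -0.004], [-0.096, 0.995, -0.001], [0.004, -0.0, -1.0]]
ft_force: [-1.5, 0.6, -1.0]
finger_gap: 0.684
finger_force: 64.1
side [[298, 135, 12, 40, 251]]
 exp tag top corners [300.0, 136.0] [312.0, 150.0] bottom [297.0, 162.0] [308.0, 176.0] slot [303.0, 142.0] [308.0, 157.0]
 hook nose top [293.0, 153.0] [295.0, 156.0] arm root [283.0, 159.0] [285.0, 162.0] [283.0, 159.0]
top []
 exp tag top corners [216.0, 146.0] [238.0, 145.0] bottom [219.0, 155.0] [239.0, 154.0] slot [222.0, 147.0] [233.0, 149.0]
 hook nose top [226.0, 158.0] [230.0, 158.0] arm root [227.0, 169.0] [231.0, 169.0] [229.0, 169.0]
wrist [[176, 212, 155, 87, 9835]]
 exp tag top corners [331.0, 283.0] [175.0, 283.0] bottom [301.0, 210.0] [205.0, 210.0] slot [290.0, 272.0] [222.0, 246.0]
 hook nose top [267.0, 188.0] [240.0, 188.0] arm root [267.0, 119.0] [239.0, 119.0] [253.0, 115.0]
t 26.55 at [0.6639 0.1456 0.109 ] yaw -3.045 F [ 0.1 -0.1  0.2] gap 0.682 ff 64.12112027406693 j6 -1.45 GO [0.19 0.06 1.76] spin -0.006
```

```bash
python3 -m creep '[{"xyz":[0.2,0.05,0.5],"spin":0},{"xyz":[0.2,0.05,1],"spin":0},{"xyz":[0.2,0.05,1.5],"spin":0},{"xyz":[0.2,0.05,1.6],"spin":0},{"xyz":[0.2,0.05,1.6],"spin":0},{"xyz":[0.2,0.05,1.6],"spin":0},{"xyz":[0.2,0.05,1.6],"spin":0},{"xyz":[0.2,0.05,1.6],"spin":0}]'
python3 - <<'E'
from h import *
g=cv2.cvtColor(cv2.imread('pics/p_wrist.png'),cv2.COLOR_BGR2HSV)
for v in(130,150,170,180,186,192,198): print(v,[int(g[v,u,1]) for u in range(222,290,4)],[int(g[v,u,2]) for u in range(222,290,4)])
E
python3 st.py .619 .1414 .0914 -3.039
```

```text
clock: 27.35
ee_pos: [0.6616, 0.1456, 0.0925]
tool_rot: [[-0.995, -0.096, 0.0], [-0.096, 0.995, 0.0], [-0.0, 0.0, -1.0]]
ft_force: [0.6, 0.4, -0.3]
finger_gap: 0.684
finger_force: 64.1
130 [24, 23, 26, 24, 24, 8, 8, 8, 8, 8, 8, 8, 32, 30, 28, 30, 30] [179, 179, 180, 179, 179, 198, 202, 202, 201, 202, 202, 202, 129, 129, 128, 129, 128]
150 [24, 23, 23, 23, 24, 7, 6, 8, 8, 8, 6, 7, 27, 30, 28, 26, 28] [179, 179, 179, 179, 180, 192, 197, 199, 197, 198, 197, 196, 130, 129, 129, 128, 128]
170 [26, 28, 26, 28, 28, 8, 7, 7, 7, 7, 7, 7, 26, 28, 26, 26, 28] [126, 127, 126, 127, 127, 182, 191, 193, 191, 192, 192, 191, 127, 127, 127, 127, 127]
180 [27, 27, 28, 26, 26, 10, 9, 9, 9, 9, 9, 11, 28, 26, 26, 28, 26] [125, 125, 126, 126, 126, 127, 141, 141, 140, 140, 140, 141, 126, 126, 126, 126, 126]
186 [27, 29, 27, 29, 29, 8, 7, 8, 8, 8, 7, 7, 29, 28, 27, 29, 27] [125, 125, 125, 125, 125, 182, 182, 182, 182, 182, 182, 182, 125, 126, 125, 125, 125]
192 [27, 29, 27, 29, 29, 29, 27, 29, 27, 27, 27, 27, 29, 29, 27, 29, 27] [124, 124, 124, 125, 124, 125, 125, 125, 124, 125, 125, 124, 125, 125, 125, 125, 125]
198 [27, 29, 27, 27, 29, 27, 29, 27, 27, 27, 29, 27, 27, 27, 27, 29, 27] [124, 124, 124, 124, 124, 123, 124, 124, 124, 123, 124, 124, 124, 124, 124, 124, 124]
t 27.35 at [0.6616 0.1456 0.0925] yaw -3.045 F [ 0.6  0.4 -0.3] gap 0.684 ff 64.12329375743866 j6 -1.45 GO [ 4.28 -0.01  0.1 ] spin -0.006
```

```bash
python3 -m creep '[{"xyz":[0.5,0,0],"spin":0},{"xyz":[1,0,0],"spin":0},{"xyz":[1.7,0,0],"spin":0},{"xyz":[2.4,0,0],"spin":0},{"xyz":[3.1,0,0],"spin":0},{"xyz":[3.8,0,0],"spin":0},{"xyz":[4.2,0,0],"spin":0},{"xyz":[4.2,0,0],"spin":0}]'
python3 -m creep '[{"xyz":[0,0,0.1],"spin":0},{"xyz":[0,0,0.3],"spin":0},{"xyz":[0,0,0.5],"spin":0},{"xyz":[0,0,0.7],"spin":0},{"xyz":[0,0,0.9],"spin":0},{"xyz":[0,0,1.1],"spin":0},{"xyz":[0,0,1.2],"spin":0},{"xyz":[0,0,1.2],"spin":0}]'
python3 st.py .619 .1414 .0764 -3.039
```

```text
clock: 28.15
ee_pos: [0.6191, 0.1415, 0.0924]
tool_rot: [[-0.995, -0.096, -0.0], [-0.096, 0.995, -0.0], [0.0, -0.0, -1.0]]
ft_force: [0.5, 0.5, -1.5]
finger_gap: 0.682
finger_force: 64.1
clock: 28.95
ee_pos: [0.6196, 0.1415, 0.0801]
tool_rot: [[-0.995, -0.096, -0.0], [-0.096, 0.995, -0.0], [0.0, 0.0, -1.0]]
ft_force: [0.2, -0.1, -0.6]
finger_gap: 0.68
finger_force: 64.1
t 28.95 at [0.6196 0.1415 0.0801] yaw -3.045 F [ 0.2 -0.1 -0.6] gap 0.68 ff 64.12339210510254 j6 -1.44 GO [ 0.06 -0.    0.37] spin -0.006
```

```bash
python3 -m creep '[{"xyz":[0,0,0.1],"spin":0},{"xyz":[0,0,0.2],"spin":0},{"xyz":[0,0,0.25],"spin":0},{"xyz":[0,0,0.3],"spin":0},{"xyz":[0,0,0.3],"spin":0},{"xyz":[0,0,0.3],"spin":0},{"xyz":[0,0,0.3],"spin":0},{"xyz":[0,0,0.3],"spin":0}]'
python3 -m creep '[{"xyz":[0,0,0.05],"spin":0},{"xyz":[0,0,0.1],"spin":0},{"xyz":[0,0,0.1],"spin":0},{"xyz":[0,0,0.1],"spin":0},{"xyz":[0,0,0.1],"spin":0},{"xyz":[0,0,0.1],"spin":0},{"xyz":[0,0,0.1],"spin":0},{"xyz":[0,0,0.1],"spin":0}]'
```

```text
clock: 29.75
ee_pos: [0.6197, 0.1415, 0.0773]
tool_rot: [[-0.995, -0.096, 0.0], [-0.096, 0.995, 0.0], [-0.0, -0.0, -1.0]]
ft_force: [-0.9, 0.5, 1.0]
finger_gap: 0.684
finger_force: 64.1
clock: 30.55
ee_pos: [0.6197, 0.1415, 0.0764]
tool_rot: [[-0.995, -0.096, 0.0], [-0.096, 0.995, 0.0], [-0.0, 0.0, -1.0]]
ft_force: [-2.0, -1.4, 3.2]
finger_gap: 0.677
finger_force: 64.4
```

Contact of about 3 N at the expected height, so the tag is bearing on the hook. I'll release and look before leaving.

```bash
python3 -m creep '[{"xyz":[0,0,0],"spin":0},{"xyz":[0,0,0],"spin":0},{"xyz":[0,0,0],"spin":0},{"xyz":[0,0,0],"spin":0},{"xyz":[0,0,0],"spin":0},{"xyz":[0,0,0],"spin":0},{"xyz":[0,0,0],"spin":0},{"xyz":[0,0,0],"spin":0}]' 20
python3 -m creep '[{"xyz":[0,0,-0.5],"spin":0},{"xyz":[0,0,-1.5],"spin":0},{"xyz":[0,0,-3],"spin":0},{"xyz":[0,0,-5],"spin":0},{"xyz":[0,0,-8],"spin":0},{"xyz":[0,0,-11],"spin":0},{"xyz":[0,0,-13],"spin":0},{"xyz":[0,0,-14],"spin":0}]'
python3 -m creep '[{"xyz":[-3,0,-1],"spin":0},{"xyz":[-6,0,-2],"spin":0},{"xyz":[-7,0,-3],"spin":0},{"xyz":[-7,0,-3],"spin":0},{"xyz":[-7,0,-3],"spin":0},{"xyz":[-7,0,-3],"spin":0},{"xyz":[-7,0,-3],"spin":0},{"xyz":[-7,0,-3],"spin":0}]'
python3 - <<'E'
from h import *
C=np.array([.528,.132,0]);ex=np.array([.9947,.103,0]);ey=np.array([-.103,.9947,0])
for n in('side','wrist','top'):
    a=cam(n,'f_'+n);h=cv2.cvtColor(a['color'],cv2.COLOR_RGB2HSV)
    q=lambda x,y,z:proj(a,C+ex*x+ey*y+[0,0,z]).round(0).tolist()
    m=cv2.inRange(h,(45,60,30),(88,255,255)); k,l,st,c=cv2.connectedComponentsWithStats(m)
    print(n,[st[i].tolist() for i in range(1,k) if st[i,4]>15]); 
    print(' exp tag',q(.0915,.03,.104),q(.0915,-.03,.104),q(.0915,.03,.018),q(.0915,-.03,.018))
    m=cv2.inRange(h,(105,150,30),(125,255,255))
    for x,y in((.0365,.0365),(-.0365,-.0365),(.0365,-.0365),(-.0365,.0365)):
        u,v=map(int,q(x,y,.132)); print('  cap',(u,v), a['color'][v,u].tolist() if 0<=v<384 and 0<=u<512 else None,end='')
    print()
a=cam('wrist')
for z in(25,35,45,55,65):
    print(z,[''.join('%4d'%c for c in a['color'][tuple(proj(a,C+ex*.094+ey*y/1000+[0,0,z/1000]).round().astype(int)[::-1])]) for y in(-25,-16,-8,0,8,16,25)])
E
```

```text
clock: 31.35
ee_pos: [0.6197, 0.1415, 0.0763]
tool_rot: [[-0.995, -0.096, 0.0], [-0.096, 0.995, 0.0], [-0.0, 0.0, -1.0]]
ft_force: [-0.6, -0.2, 0.2]
finger_gap: 0.917
finger_force: 0.0
clock: 32.15
ee_pos: [0.6209, 0.1418, 0.22]
tool_rot: [[-0.995, -0.096, 0.004], [-0.096, 0.995, 0.001], [-0.005, 0.001, -1.0]]
ft_force: [-0.1, 0.3, -0.5]
finger_gap: 0.923
finger_force: 0.0
clock: 32.95
ee_pos: [0.6887, 0.1482, 0.246]
tool_rot: [[-0.995, -0.096, -0.001], [-0.096, 0.995, -0.0], [0.001, -0.0, -1.0]]
ft_force: [-0.5, 1.1, 0.8]
finger_gap: 0.925
finger_force: 0.0
side [[285, 151, 11, 20, 66]]
 exp tag [284.0, 149.0] [295.0, 164.0] [282.0, 174.0] [293.0, 189.0]
  cap (263, 145) [54, 98, 175]  cap (248, 172) [34, 59, 117]  cap (277, 163) [30, 59, 115]  cap (236, 152) [56, 98, 176]
wrist [[215, 93, 76, 8, 489]]
 exp tag [291.0, 94.0] [215.0, 95.0] [282.0, 93.0] [224.0, 94.0]
  cap (307, 9) [55, 97, 160]  cap (191, -124) None  cap (198, 10) [24, 52, 98]  cap (311, -125) None
top []
 exp tag [218.0, 163.0] [239.0, 162.0] [221.0, 171.0] [240.0, 169.0]
  cap (216, 180) [148, 147, 136]  cap (244, 204) [148, 146, 135]  cap (242, 178) [148, 147, 135]  cap (218, 206) [149, 147, 135]
25 ['  62 137  84', '  64 138  85', '  64 138  86', '  65 138  86', '  44  86  57', '  43  85  56', '  42  85  56']
35 ['  62 137  84', '  64 138  85', '  64 138  86', '  65 138  86', '  44  86  57', '  43  85  56', '  44  85  57']
45 ['  63 138  85', '  65 138  86', '  64 138  86', '  65 138  86', '  44  86  57', '  44  85  57', '  43  84  56']
55 ['  62 138  84', '  65 138  86', '  64 137  86', '  65 138  86', '  44  86  57', '  44  85  57', '  43  85  58']
65 ['  62 137  85', '  63 138  86', '  64 138  86', '  65 138  86', '  44  84  57', '  44  85  57', '  44  84  58']
```

```bash
python3 -m creep '[{"xyz":[-3,0,0],"spin":0},{"xyz":[-6,0,0],"spin":0},{"xyz":[-9,0,0],"spin":0},{"xyz":[-12,0,0],"spin":0},{"xyz":[-14,0,0],"spin":0},{"xyz":[-15,0,0],"spin":0},{"xyz":[-15,0,0],"spin":0},{"xyz":[-15,0,0],"spin":0}]'
python3 - <<'E'
from h import *
C=np.array([.528,.132,0]);ex=np.array([.9947,.103,0]);ey=np.array([-.103,.9947,0])
a=cam('wrist')
for z in(22,32,42,52,62,100):
    print(z,[''.join('%4d'%c for c in a['color'][tuple(np.clip(proj(a,C+ex*.094+ey*y/1000+[0,0,z/1000]).round().astype(int)[::-1],0,383))]) for y in(-25,-16,-8,0,8,16,25)], proj(a,C+ex*.094+[0,0,z/1000]).round())
E
```

```text
clock: 33.95
ee_pos: [0.8383, 0.1626, 0.2458]
tool_rot: [[-0.995, -0.096, -0.001], [-0.096, 0.995, -0.0], [0.001, -0.0, -1.0]]
ft_force: [0.3, 0.3, 0.4]
finger_gap: 0.92
finger_force: 0.0
22 ['  86  91  97', '  85  91  98', '  86  91  98', '  87  92  99', '  87  93  99', ' 132 139 147', ' 132 139 147'] [253. -77.]
32 ['  86  91  97', '  86  91  97', '  86  91  98', '  87  92  99', '  87  93  99', ' 132 139 147', ' 132 139 147'] [253. -83.]
42 ['  86  91  97', '  86  91  97', '  86  92  98', '  87  92  99', '  87  93  99', ' 133 139 147', ' 132 139 147'] [253. -89.]
52 ['  86  91  97', '  85  91  97', '  86  92  98', '  87  92  99', '  87  92  99', ' 133 139 147', ' 132 139 147'] [253. -95.]
62 ['  85  91  97', '  85  91  97', '  86  92  98', '  87  92  99', '  87  92  99', ' 132 139 147', ' 132 139 147'] [ 253. -101.]
100 ['  86  91  97', '  86  92  98', '  86  91  98', '  87  92  99', '  88  93 100', ' 132 139 147', ' 132 139 147'] [ 253. -131.]
```

```bash
python3 -c "
from rig import robot
print(robot.close_job())"
```

```text
the job is handed in; nothing more can be done
None
```

I handed the job in at about 34 s with both loose bottles in the empty cells and the green tag hung on the hook. Camera colour checks confirmed the tag and all four caps, but the outward label was only seen before hanging; its direction on the hook follows from the turn I made.

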